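# Shut and bolt the case of vent blades

## Robot

A 6-joint arm with a two-finger parallel gripper is mounted at the origin on the work surface; the furniture and walls round the work are solid. World frame = base frame: x ahead of the robot, y to its left, z up, the work surface at z = 0. Lengths are in mm, angles in rad, forces in N, time in s.
With the tool pointing down it reaches from about 275 to 750 mm from the base axis. Payload 10.2 kg.
Tool frame: the origin (TCP) lies midway between the tips of the shut fingers; the grasp point (between the pads) lies 19 mm behind it; z points along the fingers, y is the line along which they close (so a half turn about z gives the same grasp; the last joint's range is limited). The gripper opens to 85 mm and grips with 20 to 120 N. Pads are 22 mm wide; open, the fingers measure 114 mm over their backs; the gripper's body (76 mm by 85 mm) begins 54 mm behind the grasp point. The pads swing forward as they close: fully open they stand 13 mm farther back than shut.
Start: joints at [-1.436, 0.313, 1.498, -0, 1.331, -0.223], TCP at [183.85, -491.762, 231.294] pointing down, gripper open.
Joint ranges: [-2.94, 2.94], [-0.97, 2.17], [0.19, 2.56], [-1.23, 4.37], [0.02, 3.11], [-2.88, 2.88]. Speed limits (rad/s): [2.39, 2.39, 3.01, 3.14, 3.14, 3.14].

## Interface

Orientations are given as a unit quaternion [w, x, y, z].
In Python, from rig import ctrl gives the robot as it stands.
- The arm moves only by the tool send_rows, never from a script. Its argument "targets" is a list of rows, each a list of 7 numbers: the closure, from -1 (fully open) to 1 (shut), so that 0 is half open, then the shift along the tool's x, y, z in m, then the turn, a rotation vector about the tool's x, y, z in rad. In form: [[claw, dx, dy, dz, ax, ay, az], ...]. A call has exactly 10 rows; each row shifts and turns the commanded pose from where the row before left it, along the tool's axes as they then stand; what a row does not reach is not made up. A row lasts 1/8 s, in which the tool goes at most 62.5 mm and 10.7 degrees, less where a joint would pass 70% of its speed; a pose out of reach is approached as far as the arm can. A call with a gripper value outside its range is refused whole. The fingers move at their own pace and stop on an object; "squeeze" is the grip in N (left out, the last holds). Time passes only in rows, so rows that do not move let the fingers close, or fill a call up. It gives the time, the measured TCP pose, the force, the opening and the grip force at its end, in the units of the state.
- ctrl.sense(): the state, without advancing time (a new reading comes with each control period).
- ctrl.capture(name): name is "scene" or "side" or "wrist"; returns a dict with "img" (420x560x3 uint8, red, green, blue), "camera_matrix" (3x3 intrinsics, pixels), "R" (3x3) and "t" (3): a world point X has camera coordinates R X + t. Camera axes: x right, y down, z forward; pixel columns grow to the right and rows downward; lengths in mm; the calibration is good to about 2 mm. The wrist camera is an equidistant fisheye: a pixel r from the principal point sees the ray r / f radians off the axis. A picture is of the moment at which its call begins. There is no depth.
- ctrl.finish_job(): hands the job in; it is judged then, once.
Trained networks look in a picture, given as the dict that the camera call returned (one of the last four; its "shot" number tells which), for a name from the list of things; names that differ only in an ending like _2 or _b are one class to them, and where a whole thing is asked for, a point or a joint stands for the part that bears it (a point fixed in the world has none). Each returns a list of dicts, best first, with "score" (0 to 1); they miss things now and then, are a little off and sometimes report something else, mostly with a low value. They report only what shows in the picture. A call takes as long as a camera call. They do not tell look-alikes from the thing itself.
- ctrl.boxes_of(query, picture): "extent" ([left, top, width, height] in pixels, round what is visible of it).
- ctrl.landmark_of(query, picture): "point" ([column, row] in pixels: a listed point, or the origin of a listed thing).
The state is a dict: "time_s": time; "joints": joint angles; "dq": joint speeds; "tau": joint torques, N m; "eef_pos": TCP position; "ee_rot": TCP orientation; "force": force on the tool from outside, world axes, zero at the start; "wrist_torque": the same for the moment, N m; "grip_width": opening from 0.0 (shut) to 1.0 (fully open); "grip_force": force on a finger pad.
Only numpy, scipy, OpenCV 4.12 (cv2) and the standard library are available. Lean on these libraries where they do the work, as an engineer would, in place of code of your own. Each camera call takes 0.05 s, during which the arm holds its last target. There are 200 camera calls.

## Task

Two grey cases stand open on the bench. Close up the one with the vent blades in it: with the fingertips push its lid down until it lies flat on the case, and only then push its bolt at the front by the upright pin fully across over the lid's tongue, as far as it goes. Do not grasp or lift anything; leave the empty case open and unbolted, and the blades and all the other things where they lie.

Things in the scene. Friction and masses are not known exactly. Their poses are not given: they have to be found in the camera images.
- blade_case: the case that holds two black vent blades: open grey box, fixed to the bench, 150 mm deep (its x) x 170 mm wide (its y) x 70 mm high, walls 5 mm, with a bright metal floor inside. Origin at the centre of its underside; x points from its front (with the bolt) to its hinge side, y to its left seen from the front, z up. A flange 47 mm deep and 180 mm wide, its top level with the rim at 70 mm, runs along the front from x = -74 to -121 mm and carries the bolt.
- blade_lid_hinge (a point): point on the hinge axis of this case's lid, half-way along it: at the rear rim, 75 mm behind the case's origin and 70 mm above the bench. The axis runs along the case's y. Fixed to the case.
- blade_lid_edge (a point): middle of the lid's free edge, on the outer (upper) face, 150 mm from the hinge; moves with the lid. The lid is a plate 150 x 170 mm, 6 mm thick, its underside passing through the hinge axis. A steel tongue 26 mm wide goes on 36 mm beyond the free edge in the lid's plane.
- blade_lid (a joint): angle of this lid, rad: 0 = shut, flat on the rim; grows as it opens upward about the hinge; 1.57 = upright; starts at 0.9 to 1.25. The hinge is stiff with friction: the lid stays at any angle where it is left and takes about 2 N at the free edge to move.
- blade_bolt_knob (a point): centre of the top of the bolt's upright round steel pin, 12 mm across, 120 mm above the bench, sticking up 32 mm clear of the two rails (tops 88 mm above the bench) between which the bolt slides; 97 mm in front of the case's origin, on the right half of the flange (70 mm right of the middle when the bolt is drawn fully back).
- blade_bolt (a joint): travel of the flat steel bolt, m: 0 = drawn back to the right; it slides along the case's +y (to the left, seen from the front) with about 2 N friction to a hard stop at 0.045 = fully across, over the lid's tongue and into the keeper. Starts at 0 to 0.008.
- empty_case: the empty case, otherwise identical: open grey box, fixed to the bench, 150 mm deep (its x) x 170 mm wide (its y) x 70 mm high, walls 5 mm, with a bright metal floor inside. Origin at the centre of its underside; x points from its front (with the bolt) to its hinge side, y to its left seen from the front, z up. A flange 47 mm deep and 180 mm wide, its top level with the rim at 70 mm, runs along the front from x = -74 to -121 mm and carries the bolt.
- empty_lid_hinge (a point): point on the hinge axis of this case's lid, half-way along it: at the rear rim, 75 mm behind the case's origin and 70 mm above the bench. The axis runs along the case's y. Fixed to the case.
- empty_lid_edge (a point): middle of the lid's free edge, on the outer (upper) face, 150 mm from the hinge; moves with the lid. The lid is a plate 150 x 170 mm, 6 mm thick, its underside passing through the hinge axis. A steel tongue 26 mm wide goes on 36 mm beyond the free edge in the lid's plane.
- empty_lid (a joint): angle of this lid, rad: 0 = shut, flat on the rim; grows as it opens upward about the hinge; 1.57 = upright; starts at 0.9 to 1.25. The hinge is stiff with friction: the lid stays at any angle where it is left and takes about 2 N at the free edge to move.
- empty_bolt_knob (a point): centre of the top of the bolt's upright round steel pin, 12 mm across, 120 mm above the bench, sticking up 32 mm clear of the two rails (tops 88 mm above the bench) between which the bolt slides; 97 mm in front of the case's origin, on the right half of the flange (70 mm right of the middle when the bolt is drawn fully back).
- empty_bolt (a joint): travel of the flat steel bolt, m: 0 = drawn back to the right; it slides along the case's +y (to the left, seen from the front) with about 2 N friction to a hard stop at 0.045 = fully across, over the lid's tongue and into the keeper. Starts at 0 to 0.008.
- vent_blade_0: loose black moulded vent blade, 48x120x20 mm, lying flat in the blade case; origin at the centre of its underside
- vent_blade_1: loose black moulded vent blade, 48x120x20 mm, lying flat in the blade case; origin at the centre of its underside
- allen: bystander: small L-shaped hex key lying flat between the cases, 31x83x6 mm; origin at the centre of its underside
- counter: bystander: round white tally counter, 46 mm across, 32 mm high; origin at the centre of its underside
- nipper: bystander: flush cutters with blue handles, 62x140x16 mm, lying flat; origin at the centre of its underside
- scraper: bystander: wood-handled scraper lying flat in front of the right-hand case, 26x171x26 mm; origin at the centre of its underside
- glue_bottle: bystander: upright white glue bottle with a red nozzle, 42 mm across, 119 mm high, behind the cases; origin at the centre of its underside
- driver_red: bystander: red-handled screwdriver, 189 mm long, right of the cases; origin at the centre of its underside
There are look-alikes about, which are no part of the job. What is shaped like the vent_blade_0 but orange is not meant.

How it is judged:
By the outcome, as a careful person would: the job done as asked, in the order asked, and still so for the second after the job is handed in, with the robot touching nothing.
It also fails if it takes over 45 s, if anything falls off the work surface, if the arm or the gripper's body presses on something with over 40 N, if the wrist force passes 120 N, or if a joint passes its speed limit or range.

## Working session

There is one attempt and no reset: what is moved stays moved. The work goes in short steps, Python scripts to look and compute and a tool call to move; the robot and the scene stay as the last step left them, time stands still between calls to the robot, and variables do not carry over. Pictures are saved under pics/ and viewed, at most 10 in all, crops included, and the job is handed in when it is done.

Besides the shell and the picture viewer there is one more tool, called after ">>>" in YAML: its name, and indented under it one key for each argument. send_rows: Moves the arm, as the interface text tells. Its arguments: {"type":"object","properties":{"targets":{"type":"array"},"squeeze":{"type":"number"}},"required":["targets"]}

```bash
mkdir -p pics
cat > h.py <<'E'
import numpy as np, cv2
from rig import ctrl
def save(p,n): cv2.imwrite(f'pics/{n}.png',p['img'][:,:,::-1])
def look(q,p):
    for f in ('landmark_of',):
        print(q,p.get('shot'),[(np.round(d['point']).tolist(),round(d['score'],2)) for d in ctrl.landmark_of(q,p)][:4])
def ray(p,uv):
    K=np.array(p['camera_matrix']);R=np.array(p['R']);t=np.array(p['t'])
    d=R.T@np.linalg.solve(K,[uv[0],uv[1],1.]);return -R.T@t,d
def atz(p,uv,z):
    c,d=ray(p,uv);return c+d*(z-c[2])/d[2]
def proj(p,X):
    x=np.array(p['R'])@np.array(X)+np.array(p['t']);u=np.array(p['camera_matrix'])@x;return u[:2]/u[2]
E
python3 - <<'E'
from h import *
for n in('scene','side'):
    p=ctrl.capture(n);save(p,n)
    for q in('blade_case','blade_lid_hinge','blade_lid_edge','blade_bolt_knob','empty_case','empty_lid_edge','empty_bolt_knob','vent_blade_0'):look(q,p)
    for q,z in(('blade_bolt_knob',120),('blade_lid_hinge',70),('blade_case',0)):
        for d in ctrl.landmark_of(q,p)[:3]:print(q,atz(p,d['point'],z).round(0))
    print(-np.array(p['R']).T@p['t'])
E
```

```text
blade_case 1 [([302.0, 177.0], 0.87)]
blade_lid_hinge 1 [([283.0, 154.0], 0.58), ([344.0, 144.0], 0.33)]
blade_lid_edge 1 [([350.0, 149.0], 0.25)]
blade_bolt_knob 1 [([342.0, 145.0], 0.48), ([278.0, 237.0], 0.43)]
empty_case 1 []
empty_lid_edge 1 [([226.0, 214.0], 0.65), ([304.0, 127.0], 0.45)]
empty_bolt_knob 1 [([277.0, 236.0], 0.7)]
vent_blade_0 1 [([293.0, 168.0], 0.81), ([310.0, 176.0], 0.7), ([396.0, 212.0], 0.69), ([372.0, 170.0], 0.38)]
blade_bolt_knob [ 485. -311.  120.]
blade_bolt_knob [444.  77. 120.]
blade_lid_hinge [ 639. -223.   70.]
blade_lid_hinge [ 507. -370.   70.]
blade_case [ 571. -230.    0.]
[ 75.66502473 567.93839135 946.05696218]
blade_case 2 [([289.0, 288.0], 0.57), ([320.0, 259.0], 0.32)]
blade_lid_hinge 2 [([322.0, 259.0], 0.68)]
blade_lid_edge 2 [([262.0, 361.0], 0.71), ([286.0, 216.0], 0.63), ([226.0, 239.0], 0.57)]
blade_bolt_knob 2 [([254.0, 270.0], 0.54)]
empty_case 2 [([276.0, 210.0], 0.68)]
empty_lid_edge 2 [([276.0, 152.0], 0.79), ([320.0, 262.0], 0.19), ([250.0, 270.0], 0.18)]
empty_bolt_knob 2 [([241.0, 187.0], 0.46), ([273.0, 153.0], 0.19)]
vent_blade_0 2 [([298.0, 286.0], 0.84), ([152.0, 297.0], 0.72), ([205.0, 341.0], 0.67), ([275.0, 288.0], 0.66)]
blade_bolt_knob [ 502. -324.  120.]
blade_lid_hinge [ 654. -222.   70.]
blade_case [ 577. -243.    0.]
blade_case [ 662. -132.    0.]
[ 547.47521607 -943.50215094  617.60041427]
```

```bash
python3 -c "
import cv2,numpy as np
a=cv2.imread('pics/scene.png');b=cv2.imread('pics/side.png');cv2.imwrite('pics/both.png',cv2.resize(np.hstack([a,b]),(800,300)))"
```

```text
(no output)
```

View pics/scene.png

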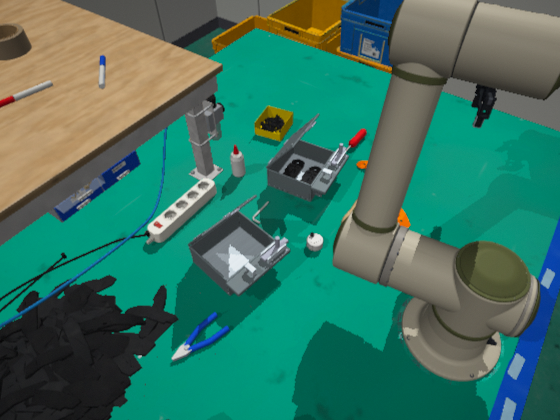

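View pics/side.png

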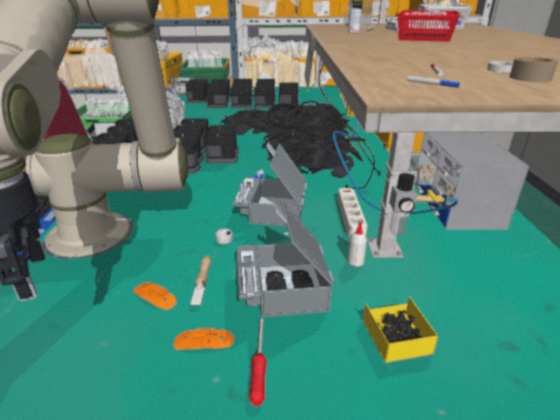

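The scene view shows the case with two black blades at (302,177), and the empty case with its bright floor at (238,250). In the side view they are at (289,288) and (272,205). Orange look-alike blades lie at (154,295) and (205,340). I choose the case at (302,177) and will check it in a crop.

```bash
python3 -c "
import cv2,numpy as np
a=cv2.imread('pics/scene.png')[105:205,255:380];b=cv2.imread('pics/side.png')[190:320,225:345]
a=cv2.resize(a,(400,320),interpolation=2);b=cv2.resize(b,None,fx=3.3,fy=3.3,interpolation=2)
a=cv2.copyMakeBorder(a,0,b.shape[0]-320,0,0,0);cv2.imwrite('pics/c1.png',np.hstack([a,b]))"
```

```text
(no output)
```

View pics/c1.png

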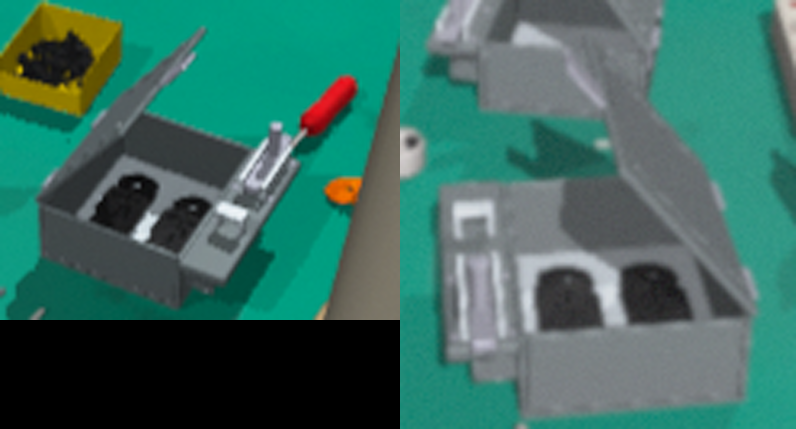

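The crop confirms it: the right-hand case holds the two black blades, its lid is up at about 60°, and the pin is near the right end of the bolt. I'll fit the pose next.

```bash
cat > fit.py <<'E'
from h import *
from scipy.optimize import least_squares
s=ctrl.capture('scene');d=ctrl.capture('side')
S=lambda x,y:(255+x/3.2,105+y/3.2)
D=lambda x,y:(225+(x-400)/3.3,190+y/3.3)
C=[(s,S(40,202),(75,85,70)),(s,S(180,262),(-75,85,70)),(s,S(275,127),None),
(d,D(750,313),(75,-85,70)),(d,D(527,332),(-75,-85,70)),(d,D(527,415),(-75,-85,0)),(d,D(745,398),(75,-85,0)),(d,D(440,187),(-121,90,70)),(d,D(447,358),(-121,-90,70))]
def w(p,X):
    c,n=np.cos(p[2]),np.sin(p[2]);return np.array([p[0]+c*X[0]-n*X[1],p[1]+n*X[0]+c*X[1],X[2]])
def res(p):
    return np.concatenate([proj(c,w(p,X if X else (-97,-70+p[3],120)))-uv for c,uv,X in C])
r=least_squares(res,[575,-235,0,4],loss='soft_l1');print(r.x.round(3),r.fun.reshape(-1,2).round(1).tolist())
p=r.x
print('knob',w(p,(-97,-70+p[3],120)).round())
for a in np.arange(.9,1.3,.05):
    L=lambda l,y,t:(75-l*np.cos(a)+t*np.sin(a)*1,y,70+l*np.sin(a)+t*np.cos(a))
    print(round(a,2),*[proj(c,w(p,L(l,y,6))).round(0) for c in(s,d) for l,y in((150,85),(150,-85),(186,0))])
print(ctrl.sense())
E
python3 fit.py
```

```text
[ 5.80465e+02 -2.37775e+02  1.27000e-01  9.32900e+00] [[-0.5, -0.2], [0.8, -2.4], [-0.8, -0.4], [1.5, 0.4], [-1.9, 0.7], [-1.2, 0.3], [0.8, -0.8], [-1.1, -2.2], [0.2, -3.6]]
knob [ 492. -310.  120.]
0.9 [294. 146.] [320. 113.] [315. 123.] [280. 199.] [292. 241.] [275. 207.]
0.95 [292. 144.] [318. 111.] [312. 121.] [283. 197.] [295. 239.] [279. 205.]
1.0 [290. 142.] [316. 109.] [310. 118.] [285. 196.] [299. 237.] [282. 202.]
1.05 [287. 141.] [314. 107.] [307. 116.] [288. 194.] [302. 235.] [286. 200.]
1.1 [285. 139.] [312. 106.] [305. 114.] [291. 192.] [306. 233.] [290. 198.]
1.15 [283. 137.] [310. 104.] [302. 112.] [294. 191.] [309. 232.] [294. 196.]
1.2 [281. 136.] [308. 103.] [299. 110.] [297. 190.] [313. 230.] [299. 194.]
1.25 [278. 134.] [306. 102.] [296. 109.] [300. 189.] [317. 229.] [303. 193.]
{'time_s': 1.3, 'joints': array([-1.43640775e+00,  3.12915206e-01,  1.49770825e+00, -1.75193273e-05,
        1.33102532e+00, -2.23390777e-01]), 'dq': array([-0.00090677,  0.00144678, -0.00126598, -0.00059404, -0.00130196,
       -0.00057706]), 'tau': array([ 2.06196783e-03, -4.12164545e+01, -2.59893197e+01, -7.70295810e-05,
        6.06425838e-04, -1.83723722e-05]), 'eef_pos': array([ 183.84081535, -491.75528993,  231.28328221]), 'ee_rot': array([-2.84099065e-05,  9.84041497e-01,  1.77939124e-01, -7.25233711e-06]), 'force': array([ 0.46990982, -0.40997207, -0.20419533]), 'wrist_torque': array([-0.02695419, -0.05172287, -0.00889253]), 'grip_force': 0.0, 'grip_width': 0.9959861024174168}
```

>>> send_rows:
  targets:
    - [1,0,0,-0.03,0,0,0.115]
    - [1,0,0,-0.03,0,0,0.116]
    - [1,0.055,-0.025,0,0,0,0]
    - [1,0.055,-0.025,0,0,0,0]
    - [1,0.055,-0.025,0,0,0,0]
    - [1,0.055,-0.025,0,0,0,0]
    - [1,0.055,-0.025,0,0,0,0]
    - [1,0.055,-0.025,0,0,0,0]
    - [1,0.055,-0.025,0,0,0,0]
    - [1,0.055,-0.025,0,0,0,0]

```text
time_s: 2.55
eef_pos: [596.6, -236.4, 291.4]
ee_rot: [0.0, 0.998, 0.063, 0.0]
force: [0.2, -1.3, 0.5]
grip_width: -0.001
grip_force: 0.0
```

```bash
cat > st.py <<'E'
from h import *
q=ctrl.sense();P=(580.5,-237.8,.127)
e=np.array(q['eef_pos']);c,n=np.cos(P[2]),np.sin(P[2]);d=e[:2]-P[:2]
r=q['ee_rot'];print('t',round(q['time_s'],2),'world',e.round(1),'case',round(c*d[0]+n*d[1],1),round(-n*d[0]+c*d[1],1),'yaw',round(2*np.arctan2(r[2],r[1]),3),'F',q['force'].round(1),'w',round(q['grip_width'],3))
E
python3 st.py
python3 - <<'E'
from h import *
p=ctrl.capture('wrist');save(p,'w1')
for q in('blade_bolt_knob','blade_lid_edge','blade_lid_hinge'):look(q,p)
print(p['camera_matrix'])
E
```

```text
t 2.55 world [ 596.6 -236.4  291.4] case 16.1 -0.7 yaw 0.127 F [ 0.2 -1.3  0.5] w -0.001
blade_bolt_knob 5 [([337.0, 284.0], 0.55)]
blade_lid_edge 5 [([275.0, 239.0], 0.62)]
blade_lid_hinge 5 [([279.0, 124.0], 0.81), ([279.0, 174.0], 0.71)]
[[325.1922621    0.         280.69928336]
 [  0.         325.1922621  204.44176981]
 [  0.           0.           1.        ]]
```

View pics/w1.png

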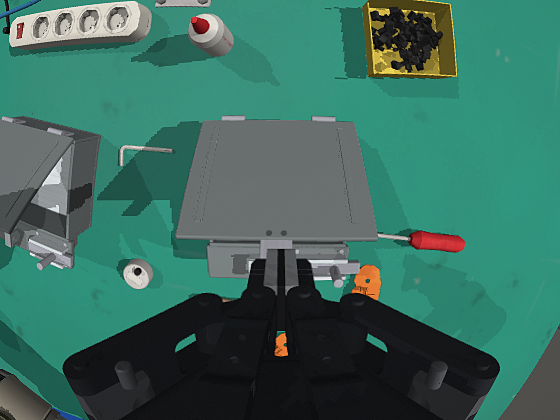

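The wrist view shows the lid squarely below, with its hinge line at row ~118. The free edge is at row ~239, the tongue is at (275,245) under the fingertips, and the pin is at (337,281).

```bash
cat > wr.py <<'E'
from h import *
P=(580.5,-237.8,.127)
def wz(p,uv,z):
    K=np.array(p['camera_matrix']);R=np.array(p['R']);t=np.array(p['t'])
    v=(np.array(uv)-K[:2,2])/K[0,0];th=np.linalg.norm(v);d=np.r_[v/th*np.sin(th),np.cos(th)]
    d=R.T@d;c=-R.T@t;return c+d*(z-c[2])/d[2]
def case(X):
    c,n=np.cos(P[2]),np.sin(P[2]);d=np.array(X)[:2]-P[:2];return np.round([c*d[0]+n*d[1],-n*d[0]+c*d[1]],1)
E
python3 - <<'E'
from wr import *
p=ctrl.capture('wrist')
print('cam',(-np.array(p['R']).T@p['t']).round())
for n,uv,z in(('knob',(337,270),120),('knobnet',(337,284),120),('hingeL',(203,121),70),('hingeR',(357,121),70),('hnet',(279,124),70),('edgeL',(175,239),192),('edgeR',(379,241),192)):print(n,wz(p,uv,z).round(),case(wz(p,uv,z)))
E
```

```text
cam [ 671. -226.  434.]
knob [ 507. -309.  120.] [-82.4 -61.3]
knobnet [ 489. -313.  120.] [-100.7  -62.7]
hingeL [ 645. -140.   70.] [76.5 88.7]
hingeR [ 667. -312.   70.] [ 76.5 -85. ]
hnet [ 651. -226.   70.] [71.3  2.9]
edgeL [ 555. -151.  192.] [-14.6  89.6]
edgeR [ 575. -321.  192.] [-16.2 -81.3]
```

>>> send_rows:
  targets:
    - [1,0,0,0.053,0,0,0]
    - [1,-0.003,0,0.053,0,0,0]
    - [1,0,0,0.014,0,0,0]
    - [1,-0.007,0,0.006,0,0,0]
    - [1,-0.007,0,0.006,0,0,0]
    - [1,-0.006,0,0.007,0,0,0]
    - [1,-0.006,0,0.007,0,0,0]
    - [1,-0.005,0,0.008,0,0,0]
    - [1,-0.006,0,0.008,0,0,0]
    - [1,-0.004,0,0.008,0,0,0]

```text
time_s: 4.05
eef_pos: [551.0, -243.2, 120.7]
ee_rot: [-0.0, 0.998, 0.063, -0.0]
force: [0.2, -0.5, 1.2]
grip_width: -0.003
grip_force: 0.6
```

```bash
python3 st.py
```

```text
t 4.05 world [ 551.  -243.2  120.7] case -29.9 -1.7 yaw 0.127 F [ 0.2 -0.5  1.2] w -0.003
```

>>> send_rows:
  targets:
    - [1,-0.002,0,0.008,0,0,0]
    - [1,-0.002,0,0.008,0,0,0]
    - [1,-0.002,0,0.008,0,0,0]
    - [1,-0.001,0,0.007,0,0,0]
    - [1,-0.001,0,0.006,0,0,0]
    - [1,0,0,0.005,0,0,0]
    - [1,0,0,0.003,0,0,0]
    - [1,0,0,0.001,0,0,0]
    - [1,0,0,0.001,0,0,0]
    - [1,0,0,0,0,0,0]

```text
time_s: 5.3
eef_pos: [543.5, -244.4, 75.9]
ee_rot: [0.0, 0.998, 0.063, 0.0]
force: [-5.7, 2.5, 13.3]
grip_width: 0.003
grip_force: 6.9
```

```bash
python3 st.py
python3 - <<'E'
from wr import *
p=ctrl.capture('wrist');save(p,'w2')
a=ctrl.capture('side')['img'][190:320,225:345,::-1];b=p['img'][60:330,130:430,::-1]
a=cv2.resize(a,None,fx=3.3,fy=3.3,interpolation=2);b=cv2.resize(b,(390,351),interpolation=2)
b=cv2.copyMakeBorder(b,0,a.shape[0]-351,0,0,0);cv2.imwrite('pics/c2.png',np.hstack([a,b]))
E
```

```text
t 5.3 world [ 543.5 -244.4   75.9] case -37.5 -1.8 yaw 0.127 F [-5.7  2.5 13.3] w 0.003
```

View pics/c2.png

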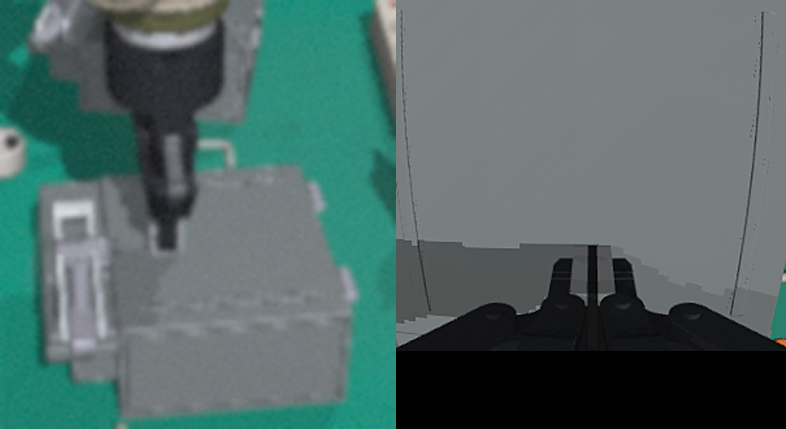

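The lid lies flat: contact force is 13 N and the tip is at 76 mm, the height of a shut lid. The pin shows at crop (75,330), still drawn back. Next I lift and go to the right of the pin.

>>> send_rows:
  targets:
    - [1,0,0,-0.025,0,0,0]
    - [1,0,0,-0.05,0,0,0]
    - [1,-0.015,0.024,0,0,0,0]
    - [1,-0.015,0.024,0,0,0,0]
    - [1,-0.015,0.024,0,0,0,0]
    - [1,-0.0145,0.024,0,0,0,0]
    - [1,0,0,0,0,0,0]
    - [1,0,0,0,0,0,0]
    - [1,0,0,0,0,0,0]
    - [1,0,0,0,0,0,0]

```text
time_s: 6.65
eef_pos: [496.9, -346.5, 149.4]
ee_rot: [0.0, 0.998, 0.064, 0.0]
force: [-0.5, -0.5, -0.4]
grip_width: -0.003
grip_force: 0.0
```

```bash
python3 st.py
python3 - <<'E'
from wr import *
p=ctrl.capture('wrist');save(p,'w3');look('blade_bolt_knob',p)
for d in ctrl.landmark_of('blade_bolt_knob',p)[:2]:print(case(wz(p,d['point'],120)))
s=ctrl.capture('side');look('blade_bolt_knob',s)
for d in ctrl.landmark_of('blade_bolt_knob',s)[:2]:print(case(atz(s,d['point'],120)))
b=cv2.resize(p['img'][150:350,150:450,::-1],(480,320),interpolation=2);a=cv2.resize(s['img'][220:320,220:320,::-1],(320,320),interpolation=2)
cv2.imwrite('pics/c3.png',np.hstack([a,b]))
E
```

```text
t 6.65 world [ 496.9 -346.5  149.4] case -96.7 -97.2 yaw 0.128 F [-0.5 -0.5 -0.4] w -0.003
blade_bolt_knob 9 [([225.0, 247.0], 0.81)]
[-100.2  -62.3]
blade_bolt_knob 10 [([250.0, 273.0], 0.79)]
[-96.4 -84.6]
```

View pics/c3.png

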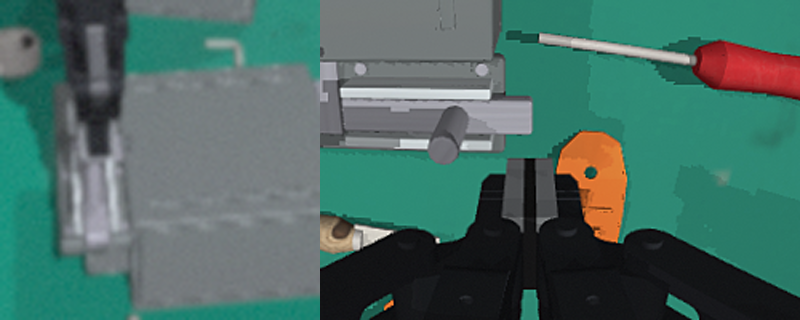

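>>> send_rows:
  targets:
    - [1,-0.002,0,0.027,0,0,0]
    - [1,0,0,0.026,0,0,0]
    - [1,0,0,0,0,0,0]
    - [1,0,-0.006,0,0,0,0]
    - [1,0,-0.006,0,0,0,0]
    - [1,0,-0.006,0,0,0,0]
    - [1,0,-0.006,0,0,0,0]
    - [1,0,-0.006,0,0,0,0]
    - [1,0,-0.006,0,0,0,0]
    - [1,0,-0.004,0,0,0,0]

```text
time_s: 8.2
eef_pos: [489.5, -307.3, 96.3]
ee_rot: [-0.0, 0.998, 0.063, 0.0]
force: [0.4, -1.4, 0.8]
grip_width: 0.003
grip_force: 1.1
```

```bash
python3 st.py
python3 - <<'E'
from wr import *
p=ctrl.capture('wrist');look('blade_bolt_knob',p)
for d in ctrl.landmark_of('blade_bolt_knob',p)[:2]:print(case(wz(p,d['point'],120)))
E
```

```text
t 8.2 world [ 489.5 -307.3   96.3] case -99.1 -57.4 yaw 0.127 F [ 0.4 -1.4  0.8] w 0.003
blade_bolt_knob 11 [([230.0, 291.0], 0.88)]
[-99.5 -33.4]
```

>>> send_rows:
  targets:
    - [1,0,-0.002,0,0,0,0]
    - [1,0,-0.002,0,0,0,0]
    - [1,0,-0.001,0,0,0,0]
    - [1,0,-0.001,0,0,0,0]
    - [1,0,-0.001,0,0,0,0]
    - [1,0,-0.001,0,0,0,0]
    - [1,0,0,0,0,0,0]
    - [1,0,0,0,0,0,0]
    - [1,0,0,0,0,0,0]
    - [1,0,0,0,0,0,0]

```text
time_s: 9.6
eef_pos: [488.5, -299.6, 96.3]
ee_rot: [-0.0, 0.998, 0.063, -0.0]
force: [-0.4, -0.3, 0.1]
grip_width: 0.003
grip_force: 0.3
```

```bash
python3 st.py
python3 - <<'E'
from wr import *
p=ctrl.capture('wrist');look('blade_bolt_knob',p)
for d in ctrl.landmark_of('blade_bolt_knob',p)[:2]:print(case(wz(p,d['point'],120)))
E
```

```text
t 9.6 world [ 488.5 -299.6   96.3] case -99.1 -49.7 yaw 0.127 F [-0.4 -0.3  0.1] w 0.003
blade_bolt_knob 12 [([234.0, 291.0], 0.93)]
[-99.6 -27.2]
```

>>> send_rows:
  targets:
    - [1,0,-0.001,0,0,0,0]
    - [1,0,0,0,0,0,0]
    - [1,0,-0.001,0,0,0,0]
    - [1,0,0,0,0,0,0]
    - [1,0,-0.001,0,0,0,0]
    - [1,0,0,0,0,0,0]
    - [1,0,0,0,0,0,0]
    - [1,0,0,0,0,0,0]
    - [1,0,0,0,0,0,0]
    - [1,0,0,0,0,0,0]

```text
time_s: 11.0
eef_pos: [488.1, -296.7, 96.3]
ee_rot: [-0.0, 0.998, 0.063, -0.0]
force: [0.3, -0.1, 0.1]
grip_width: 0.001
grip_force: 0.5
```

```bash
python3 st.py
python3 - <<'E'
from wr import *
p=ctrl.capture('wrist');save(p,'w4');look('blade_bolt_knob',p)
for d in ctrl.landmark_of('blade_bolt_knob',p)[:2]:print(case(wz(p,d['point'],120)))
E
```

```text
t 11.0 world [ 488.1 -296.7   96.3] case -99.1 -46.7 yaw 0.127 F [ 0.3 -0.1  0.1] w 0.001
blade_bolt_knob 13 [([234.0, 288.0], 0.58)]
[-98.1 -24.2]
```

>>> send_rows:
  targets:
    - [1,0,-0.001,0,0,0,0]
    - [1,0,0,0,0,0,0]
    - [1,0,-0.001,0,0,0,0]
    - [1,0,0,0,0,0,0]
    - [1,0,-0.001,0,0,0,0]
    - [1,0,0,0,0,0,0]
    - [1,0,0,0,0,0,0]
    - [1,0,0,0,0,0,0]
    - [1,0,0,0,0,0,0]
    - [1,0,0,0,0,0,0]

```text
time_s: 12.4
eef_pos: [487.7, -293.7, 96.3]
ee_rot: [-0.0, 0.998, 0.063, -0.0]
force: [1.2, -0.5, -0.3]
grip_width: 0.001
grip_force: 0.5
```

```bash
python3 st.py
python3 - <<'E'
from wr import *
p=ctrl.capture('wrist');save(p,'w5');look('blade_bolt_knob',p)
for d in ctrl.landmark_of('blade_bolt_knob',p)[:2]:print(case(wz(p,d['point'],120)))
s=ctrl.capture('scene')
b=cv2.resize(p['img'][150:350,150:450,::-1],(480,320),interpolation=2);a=cv2.resize(s['img'][110:210,280:380,::-1],(320,320),interpolation=2)
cv2.imwrite('pics/c4.png',np.hstack([a,b]))
E
```

```text
t 12.4 world [ 487.7 -293.7   96.3] case -99.1 -43.7 yaw 0.127 F [ 1.2 -0.5 -0.3] w 0.001
blade_bolt_knob 14 [([232.0, 290.0], 0.57)]
[-98.8 -20.6]
```

View pics/c4.png

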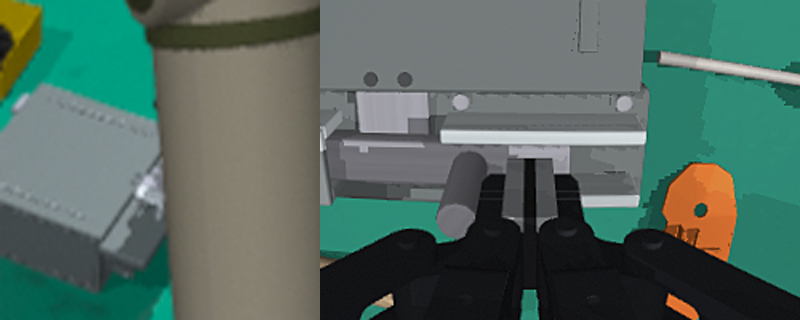

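The bolt now lies over the tongue at crop (393,125), but there's no stop force yet. I'll keep creeping.

>>> send_rows:
  targets:
    - [1,0,-0.001,0,0,0,0]
    - [1,0,0,0,0,0,0]
    - [1,0,-0.001,0,0,0,0]
    - [1,0,0,0,0,0,0]
    - [1,0,-0.001,0,0,0,0]
    - [1,0,0,0,0,0,0]
    - [1,0,0,0,0,0,0]
    - [1,0,0,0,0,0,0]
    - [1,0,0,0,0,0,0]
    - [1,0,0,0,0,0,0]

```text
time_s: 13.85
eef_pos: [487.4, -290.7, 96.3]
ee_rot: [-0.0, 0.998, 0.063, 0.0]
force: [1.0, -0.8, -0.4]
grip_width: -0.002
grip_force: 0.5
```

```bash
python3 st.py
```

```text
t 13.85 world [ 487.4 -290.7   96.3] case -99.1 -40.7 yaw 0.127 F [ 1.  -0.8 -0.4] w -0.002
```

>>> send_rows:
  targets:
    - [1,0,-0.001,0,0,0,0]
    - [1,0,0,0,0,0,0]
    - [1,0,-0.001,0,0,0,0]
    - [1,0,0,0,0,0,0]
    - [1,0,-0.001,0,0,0,0]
    - [1,0,0,0,0,0,0]
    - [1,0,0,0,0,0,0]
    - [1,0,0,0,0,0,0]
    - [1,0,0,0,0,0,0]
    - [1,0,0,0,0,0,0]

```text
time_s: 15.1
eef_pos: [487.3, -290.0, 96.5]
ee_rot: [0.002, 0.998, 0.063, 0.001]
force: [2.0, -13.0, -3.8]
grip_width: 0.004
grip_force: 6.4
```

```bash
python3 st.py
python3 - <<'E'
from wr import *
p=ctrl.capture('wrist');save(p,'w6');look('blade_bolt_knob',p)
for d in ctrl.landmark_of('blade_bolt_knob',p)[:2]:print(case(wz(p,d['point'],120)))
E
```

```text
t 15.1 world [ 487.3 -290.    96.5] case -99.0 -39.9 yaw 0.126 F [  2.  -13.   -3.8] w 0.004
blade_bolt_knob 16 [([234.0, 291.0], 0.7)]
[-99.4 -17.6]
```

Hard stop: 13 N, with only 0.7 mm of the last 3 mm moved. Backing off and up.

>>> send_rows:
  targets:
    - [1,0,-0.001,0,0,0,0]
    - [1,0,0,0,0,0,0]
    - [1,0,0.008,0,0,0,0]
    - [1,0,0.012,0,0,0,0]
    - [1,0,0,-0.03,0,0,0]
    - [1,0,0,-0.05,0,0,0]
    - [1,0,0.03,-0.05,0,0,0]
    - [1,-0.03,0.04,-0.03,0,0,0]
    - [1,-0.03,0.04,0,0,0,0]
    - [1,0,0,0,0,0,0]

```text
time_s: 16.5
eef_pos: [441.9, -425.8, 255.8]
ee_rot: [-0.0, 0.998, 0.061, -0.0]
force: [0.2, 0.5, 0.1]
grip_width: 0.002
grip_force: 0.0
```

```bash
python3 st.py
python3 - <<'E'
from wr import *
p=ctrl.capture('wrist');save(p,'w7');s=ctrl.capture('side')
b=cv2.resize(p['img'][90:350,60:410,::-1],(470,350),interpolation=2);a=cv2.resize(s['img'][220:320,225:320,::-1],(330,350),interpolation=2)
cv2.imwrite('pics/c5.png',np.hstack([a,b]))
E
```

```text
t 16.5 world [ 441.9 -425.8  255.8] case -161.3 -168.9 yaw 0.123 F [0.2 0.5 0.1] w 0.002
```

View pics/c5.png

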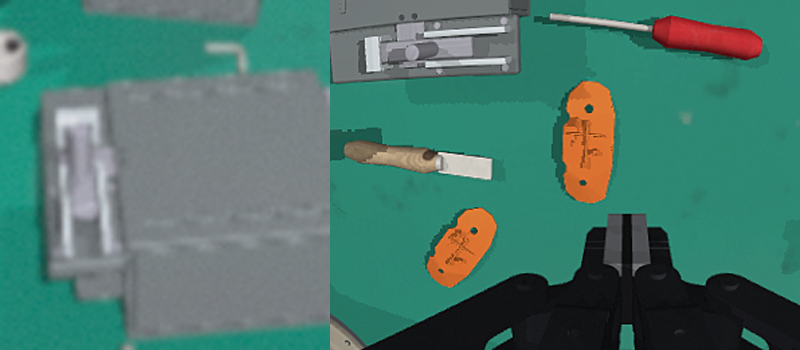

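The lid is flat and the bolt runs across the tongue into the keeper at crop (373,55). Everything else is where it was, so I'm handing in.

```bash
python3 -c "
from rig import ctrl;print(ctrl.finish_job())"
```

```text
the job is handed in; nothing more can be done
None
```

The case with the vent blades is shut, with its lid flat and its bolt pushed across over the tongue to the hard stop; the robot touched nothing else, and I handed the job in at about 17 s.

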